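Seat the valve body and start the test with the key pair

TASK

Push the loose valve body along its guide channel until it is fully home against the end stop; only push it, do not lift or tip it. Then press the two small start keys on the station down together, one fingertip on each, hold both fully down for at least two seconds, and let them both come up again. Leave the big mushroom stop button and the things standing about alone.

Things in the scene. Friction and masses are not known exactly. Their poses are not given: they have to be found in the camera images.
- nest: Fixed nest: aluminium plate 12 mm thick, x -130 to +170, y +-60 mm; origin on the table, z up. Two rails along x (-130 to +85, 12 wide, tops at z = 26 mm) form a channel with inner faces at y = +-32, open at the -x end. An air cylinder (z below 65 mm) lies beyond the end stop.
- nest_stop (a point): End stop of the channel: centre line of its upright face, 25 mm above the plate (z = 37 mm above the table), at x = +85, y = 0 in the nest's frame. A steel block 90 mm wide, top 62 mm above the table, facing the nest's -x.
- valve_center (a point): Centre of the loose grey valve block, 70 mm long (its x, along the channel), 60 wide, 50 high, about 0.5 kg; point 25 mm above its underside. Boss and stem on top reach 49 mm above it. Stands on the plate between the rails, 2 mm play each side; slides with dry friction of 2 to 7 N, stays where left. Home: far face on the end stop, so this point is at x = +50 mm in the nest's frame.
- station: Fixed start station: grey housing 120 (x) x 150 (y) mm, level top 45 mm above the table; origin on the table under its centre, z up. Start keys at x = +25, y = +30 (left) and -30 mm (right). Midway between them a steel rib 34 mm long (x), 8 thick (y), top at z = 67 mm. Big mushroom stop button at x = -32, y = 0.
- key_left_top (a point): Centre of the top of the left start key, a flat black cap of 27 mm diameter, 59 mm above the table when up. It moves down with the key.
- key_right_top (a point): Centre of the top of the right start key, identical to the left, 60 mm from it.
- stop_top (a point): Top of the mushroom stop button (42 mm diameter), 67 mm above the table. Not to be pressed.
- key_left (a joint): How far the left start key is down, m: 0 up, 0.007 fully down. Sprung: moves from about 2 N, fully down at about 5 N; it comes up by itself.
- key_right (a joint): The same for the right start key.
- stop (a joint): How far the stop button is down, m: 0 up, 0.007 fully down. Leave it up.
- jar: Bystander: closed jar, 52 mm diameter, 75 mm high; origin under its centre.
- flange: Bystander: steel hub flange, 72 mm diameter, 42 mm high; origin under its centre.
- carton: Bystander: small carton 70 x 50 x 45 mm high; origin under its centre.
There are look-alikes about, which are no part of the job. Leave any blue or yellow look-alike of the part that bears valve_center alone.

How it is judged (in metres and radians):
On the way, in this order (a step that is already met when the one before it is completed fails the run):
1. the valve body is pushed home against the end stop (x of valve_center in the frame of nest above 0.046 m and y of valve_center in the frame of nest between -0.006 and 0.006 m and z of valve_center in the frame of nest below 0.041 m), for 0.2 s.
2. both start keys are held down together for two seconds, valve body home (all of step 1 and value of joint each of key_left, key_right above 0.005 m), for 2 s.
At the end, for the whole second after the job is handed in: The valve body stands upright in the channel within 4 mm of the end stop, and both start keys and the stop button are up (within 1.5 mm), after the two keys were held down together (more than 5 mm of their 7 mm) for 2 s (all of step 1 and value of joint each of key_left, key_right, stop below 0.0015 m and angle between valve_center's own z axis and vertical below 0.05 rad); the robot touches nothing.
It fails at once if the valve body is lifted (10 mm) or tipped (0.2 rad) (z of valve_center in the frame of nest above 0.047 m or angle between valve_center's own z axis and vertical above 0.2 rad).
It fails at once if one start key is pressed down while the other is still up: not together ((value of joint key_left above 0.005 m and value of joint key_right below 0.0015 m) or (value of joint key_right above 0.005 m and value of joint key_left below 0.0015 m)).
It fails at once if a start key is pressed before the valve body is home (value of joint any of key_left, key_right above 0.005 m and not (x of valve_center in the frame of nest above 0.046 m)).
It fails at once if the stop button is pressed, or the station is pressed with something other than the fingers (value of joint stop above 0.003 m or contact force between the arm and station above 3 N).
It fails at once if a bystander is moved more than 20 mm (distance of any of jar, flange, carton from where it was at the start of the episode above 0.02 m).
It also fails if it takes over 56 s, if anything falls off the work surface, if the arm or the gripper's body presses on something with over 40 N, if the wrist force passes 120 N, or if a joint passes its speed limit or range.

ROBOT

A 6-joint arm with a two-finger parallel gripper is mounted at the origin on the work surface. World frame = base frame: x ahead of the robot, y to its left, z up, the work surface at z = 0. Lengths are in m, angles in degrees, forces in N, time in s.
With the tool pointing down it reaches from about 0.4 to 0.825 m from the base axis. Payload 7 kg.
Tool frame: the origin (TCP) lies midway between the tips of the shut fingers; the grasp point (between the pads) lies 19 mm behind it; z points along the fingers, y is the direction in which the jaws open and shut (so a half turn about z gives the same grasp; the last joint's range is limited). The gripper opens to 88 mm and grips with 3 to 60 N. Pads are 19 mm wide; open, the fingers measure 130 mm over their backs; the gripper's body (78 mm by 193 mm) begins 47 mm behind the grasp point.
Start: joints at [88.986, 20.546, 0.682, 0, -70.136, -16.507], TCP at [0.203, 0.644, 0.227] pointing down, gripper open.
Joint ranges: [-176.03, 176.03], [-82.01, 121.73], [-58.28, 71.71], [-173.87, 95.51], [-174.79, -0.11], [-173.66, 173.66]. Speed limits (degrees/s): [136.94, 136.94, 172.46, 180, 180, 180].

INTERFACE

Orientations are given as a 3x3 rotation matrix whose columns are the frame's x, y, z axes.
In Python, from rig import robot gives the robot as it stands. Calls block until the motion is done:
- robot.goto(position, orientation): joint-space move of the TCP to a pose.
- robot.servo_line(position, ori=None, speed=0.15): straight line of the TCP; ori=None keeps the orientation; speed is the mean speed in m/s.
- robot.movej(angles): joint-space move.
- robot.move_gripper(opening): opening from 0.0 (shut) to 1.0 (fully open); the grip force is fixed at half the most; returns when the fingers have stopped.
- robot.dwell(seconds).
- robot.ik(position, orientation): joint angles nearest the present ones, or None.
- robot.grab_frame(name): name is "side" or "top"; returns (picture, depth): 420x560x3 uint8, red, green, blue; 420x560 float32, m along the optical axis (not along the pixel's ray), 0 where there is no reading.
- robot.camera_info(name): a dict with "vfov" (degrees; the focal length in pixels is half the picture's height over the tangent of half this angle, whatever the lens; pixels are square), "cx", "cy" (the principal point, pixels), "view" (4x4, takes a point from world to camera coordinates). Camera axes: x right, y down, z forward; pixel columns grow to the right and rows downward; lengths in m; the calibration is good to about 2 mm. A picture is of the moment at which its call begins. camera_info takes no time and is no camera call.
A pose or a line that the arm cannot do raises robot.Unreachable and nothing moves.
- robot.job_done(): hands the job in, once; it reports no verdict.
Readings, each from a call of its own:
- robot.read_t(): time.
- robot.read_qpos(): joint angles.
- robot.read_qvel(): joint speeds.
- robot.read_effort(): joint torques, N m.
- robot.read_position(): TCP position.
- robot.read_tcp_rot(): TCP orientation.
- robot.read_force(): force on the tool from outside, world axes, zero at the start.
- robot.read_ft_torque(): the same for the moment, N m.
- robot.read_grip_width(): opening from 0.0 (shut) to 1.0 (fully open).
Only numpy, scipy, OpenCV 4.12 (cv2) and the standard library are available. Lean on these libraries where they do the work, as an engineer would, in place of code of your own. Each camera call takes 0.05 s, during which the arm holds its last target. There are 200 camera calls.

## Working session

There is one attempt and no reset: what is moved stays moved. The work goes in short steps, each a Python script; the robot and the scene stay as the last script left them, time stands still between calls to the robot, and variables do not carry over. Pictures are saved under pics/ and viewed, on a budget of 10 in all, crops included, one or two more only if the job needs it, and the job is handed in when it is done.

```bash
mkdir -p pics; cat > h.py <<'E'
import numpy as np, cv2
from rig import robot
def cloud(n):
    im,d=robot.grab_frame(n); c=robot.camera_info(n)
    f=210/np.tan(np.radians(c['vfov']/2)); V=np.array(c['view'])
    v,u=np.mgrid[:420,:560]
    P=np.stack([(u-c['cx'])/f*d,(v-c['cy'])/f*d,d],-1)
    W=(P-V[:3,3])@V[:3,:3]
    W[d==0]=np.nan
    return im,d,W
E
python3 - <<'E'
from h import *
for n in ('top','side'):
    im,d,W=cloud(n); cv2.imwrite(f'pics/{n}0.png',im[...,::-1]); np.savez(f'{n}0.npz',im=im,d=d,W=W); print(robot.camera_info(n))
print(robot.read_t(),robot.read_tcp_rot(),robot.read_position())
E
ls
```

```text
{'vfov': 57.60140039713279, 'cx': 273.65922231027497, 'cy': 211.42994316709425, 'view': array([[ 0.00332809, -0.99998584,  0.00415144,  0.01063554],
       [-0.99198404, -0.00382582, -0.12630529,  0.52555534],
       [ 0.12631938, -0.0036978 , -0.99198273,  1.01493096],
       [ 0.        ,  0.        ,  0.        ,  1.        ]])}
{'vfov': 48.7777448485157, 'cx': 277.35198888121965, 'cy': 213.59894034323762, 'view': array([[ 0.87399681, -0.48555292, -0.0191816 , -0.43147593],
       [-0.33211506, -0.56806123, -0.75299803,  0.24079059],
       [ 0.35472407,  0.66448837, -0.65774314,  1.16801996],
       [ 0.        ,  0.        ,  0.        ,  1.        ]])}
0.1 [[ 9.53576930e-01 -3.01149363e-01 -3.16352391e-04]
 [-3.01149491e-01 -9.53575761e-01 -1.50062739e-03]
 [ 1.50247009e-04  1.52623302e-03 -9.99998824e-01]] [0.20311133 0.64324511 0.22571439]
h.py
pics
side0.npz
top0.npz
```

View pics/top0.png

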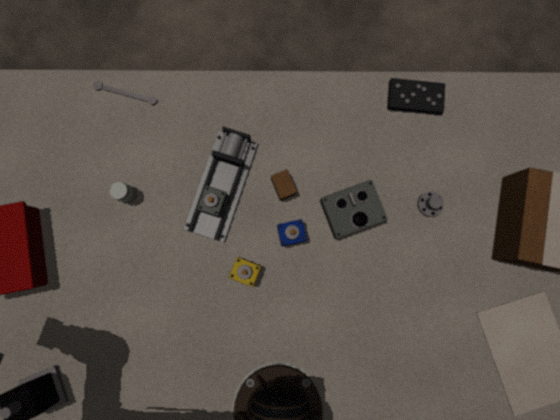

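View pics/side0.png

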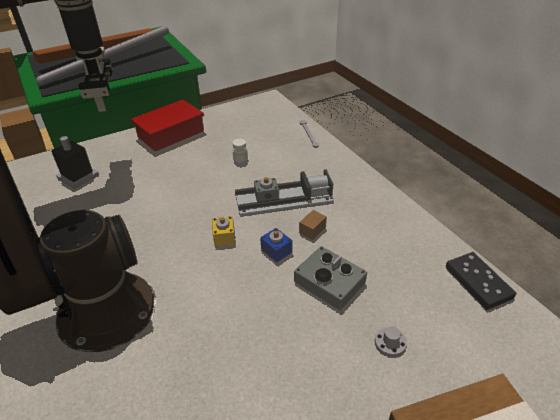

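Top view: the nest runs from about (205,235) up to (240,130), with the grey valve at (212,202). The station is at (353,208), its keys near (342,203) and (362,195), the mushroom at (360,219). Blue and yellow decoys stand at (292,233) and (245,271). Next I measure these from the depth.

```bash
python3 - <<'E'
from h import *
def rect(P): 
    r=cv2.minAreaRect(P[:,:2].astype(np.float32)*1000); return [np.round(x,1) for x in (r[0],r[1],r[2])]
Z=np.load('top0.npz'); W=Z['W']; im=Z['im']
def reg(W,u0,u1,v0,v1,z0,z1):
    P=W[v0:v1,u0:u1].reshape(-1,3); P=P[~np.isnan(P[:,0])]; return P[(P[:,2]>z0)&(P[:,2]<z1)]
t=reg(W,440,500,230,260,-1,1); print('table z',np.median(t[:,2]))
P=reg(W,310,400,170,245,.03,.055); print('station',len(P),rect(P),np.median(P[:,2]))
P=reg(W,310,400,170,245,.054,.09); m,l=None,None
for p in P: pass
mask=((W[...,2]>.053)&(W[...,2]<.09)).astype(np.uint8); mask[:, :310]=0; mask[:,400:]=0; mask[:170]=0; mask[245:]=0
n,L,s,c=cv2.connectedComponentsWithStats(mask)
for i in range(1,n): q=W[L==i]; print('st blob',s[i],q.mean(0).round(4),np.median(q[:,2]).round(4))
P=reg(W,170,262,115,250,.006,.035); print('nest',len(P),rect(P))
P=reg(W,170,262,115,250,.035,.2); 
mask=((W[...,2]>.035)).astype(np.uint8); mask[:,262:]=0; mask[:,:170]=0; mask[:115]=0; mask[250:]=0
n,L,s,c=cv2.connectedComponentsWithStats(mask)
for i in range(1,n): q=W[L==i]; print('nest blob',s[i],q.mean(0).round(4),q[:,2].max().round(4),rect(q))
P=W[(L>0)]
for nm,b in dict(jar=(105,145,175,210),flange=(410,450,185,220),carton=(265,300,165,205),blue=(270,315,215,250),yel=(225,268,252,292)).items():
    q=reg(W,*b,.02,.2); print(nm,rect(q),q[:,2].max().round(3))
crop=im[110:260,165:415][...,::-1]; cv2.imwrite('pics/crop.png',cv2.resize(np.clip(crop*1.8,0,255).astype(np.uint8),None,fx=3.2,fy=3.2,interpolation=cv2.INTER_CUBIC))
E
```

```text
table z 0.0009564465012157303
station 2018 [array([ 533.4, -205.2]), array([120. , 150.6]), np.float64(20.3)] 0.045790075252039264
st blob [356 191  11  11  83] [ 0.5666 -0.2238  0.0595] 0.0597
st blob [348 193   8  13  54] [ 0.5563 -0.1956  0.0649] 0.0664
st blob [335 198  12  12  84] [ 0.5458 -0.1677  0.0589] 0.0594
st blob [351 212  17  16 193] [ 0.5025 -0.2151  0.0642] 0.0647
st blob [350 217   1   1   1] [ 0.5087 -0.1928  0.0531] 0.0531
nest 3199 [array([616.7, 178.9]), array([381.8, 254.5]), np.float64(0.2)]
nest blob [211 126  40  41 824] [0.7015 0.1288 0.0569] 0.0677 [array([704.9, 129. ]), array([89.8, 86.8]), np.float64(72.0)]
nest blob [197 185  30  32 627] [0.5493 0.1775 0.0652] 0.0881 [array([551.6, 179.7]), array([61.3, 70.5]), np.float64(72.1)]
jar [array([574.8, 422.6]), array([48.7, 48.9]), np.float64(30.7)] 0.08
flange [array([ 552.2, -427.9]), array([34.7, 34.4]), np.float64(56.8)] 0.047
carton [array([601. , -13.5]), array([69.8, 50. ]), np.float64(22.4)] 0.052
blue [array([467.6, -35.1]), array([60.8, 70. ]), np.float64(12.1)] 0.079
yel [array([363.,  90.]), array([70. , 60.6]), np.float64(68.7)] 0.078
```

View pics/crop.png

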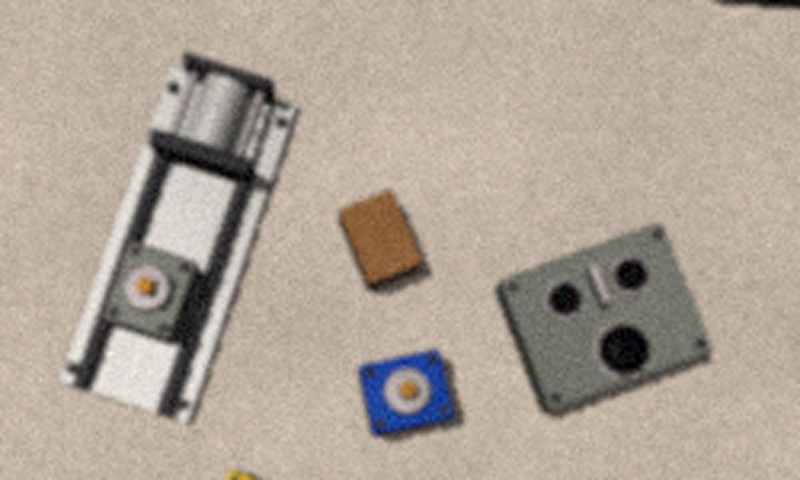

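The nest yaw is about -18° and its origin is at about (0.583, 0.169). The valve sits at nest x ≈ -33 mm. The keys' midpoint is (0.556, -0.196), station yaw 20.3°. Now I push the valve with shut fingers, watching the force.

```bash
cat >> h.py <<'E'
def R(yaw):
    x=np.array([np.cos(np.radians(yaw)),np.sin(np.radians(yaw)),0]); z=np.array([0,0,-1.]); return np.stack([x,np.cross(z,x),z],1)
NR=R(-18); NO=np.array([.5828,.1687,0])
def nest(x,z,y=0): return NO+x*NR[:,0]-y*NR[:,1]+[0,0,z]   # tool y = -nest y
def nx(): return float((robot.read_position()-NO)@NR[:,0])
E
python3 - <<'E'
from h import *
robot.move_gripper(0.0)
robot.goto(nest(-.105,.16),NR)
robot.servo_line(nest(-.105,.034),speed=.1)
robot.dwell(.2); f0=robot.read_force(); print('f0',f0,robot.read_position(),robot.read_grip_width())
d=NR[:,0]; x=-.105
robot.servo_line(nest(-.085,.034),speed=.05)
x=-.085
while x<.012:
    x+=.004 if x<-.006 else .001
    robot.servo_line(nest(x,.034),speed=.03)
    f=robot.read_force()-f0
    print(round(x,3),round(nx(),4),(f@d).round(1),f.round(1),round(robot.read_t(),1))
    if f@d<-14: break
im,dd,W=cloud('top'); cv2.imwrite('pics/push.png',cv2.resize(im[100:260,140:340][...,::-1],None,fx=3,fy=3))
E
```

```text
f0 [ 0.25430424 -0.34224997 -0.03348979] [0.4831453  0.20134556 0.03447716] 0.005216094256567773
-0.081 -0.0809 -1.1 [-1.1  0.3  0.6] 5.9
-0.077 -0.077 -0.5 [-0.5 -0.1  0.1] 6.2
-0.073 -0.0732 -3.4 [-3.5  0.3  1.4] 6.4
-0.069 -0.069 -1.5 [-1.7 -0.5  0.2] 6.7
-0.065 -0.0649 -1.8 [-1.8  0.2 -0.5] 7.0
-0.061 -0.0608 -1.1 [-1.1  0.2 -1.3] 7.3
-0.057 -0.0569 -0.4 [-0.6 -0.4 -0.8] 7.6
-0.053 -0.0528 -1.5 [-1.3  0.8  0.7] 7.9
-0.049 -0.0488 -1.5 [-1.9 -0.8 -0.1] 8.1
-0.045 -0.0449 -1.1 [-1.   0.6  0.3] 8.4
-0.041 -0.0409 -2.0 [-2.2 -0.3 -0.6] 8.7
-0.037 -0.0369 -2.1 [-2.   0.7 -0. ] 9.0
-0.033 -0.0329 -2.2 [-2.7 -1.2 -1.1] 9.3
-0.029 -0.0289 -1.8 [-2.1 -0.7 -0.7] 9.6
-0.025 -0.0249 -1.9 [-1.9  0.1  0.4] 9.8
-0.021 -0.0209 -1.9 [-2.  -0.1 -0.1] 10.1
-0.017 -0.0169 -1.4 [-1.4  0.4  1.4] 10.4
-0.013 -0.0129 -2.0 [-2.   0.4  0.2] 10.7
-0.009 -0.0089 -2.2 [-2.3  0.2  1.1] 11.0
-0.005 -0.0049 -2.3 [-2.4 -0.   0.2] 11.3
-0.004 -0.0042 -4.7 [-4.5  1.2  2.4] 11.5
-0.003 -0.0032 -4.4 [-4.3  1.   2.5] 11.8
-0.002 -0.0021 -5.1 [-5.1  1.   3.6] 12.0
-0.001 -0.001 -4.1 [-3.6  2.   3.2] 12.3
0.0 0.0 -5.5 [-5.   2.3  2.4] 12.5
0.001 0.0011 -3.7 [-3.5  1.3  1.5] 12.8
0.002 0.002 -5.1 [-4.7  2.   2.2] 13.0
0.003 0.003 -4.5 [-4.3  1.4  1.4] 13.3
0.004 0.004 -5.5 [-5.2  1.9  1.5] 13.5
0.005 0.005 -4.5 [-4.7  0.3  1.9] 13.8
0.006 0.006 -3.9 [-3.6  1.5  1.2] 14.0
0.007 0.0063 -8.1 [-7.4  3.7  4.4] 14.3
0.008 0.0063 -14.0 [-12.9   5.6   7. ] 14.5
```

View pics/push.png

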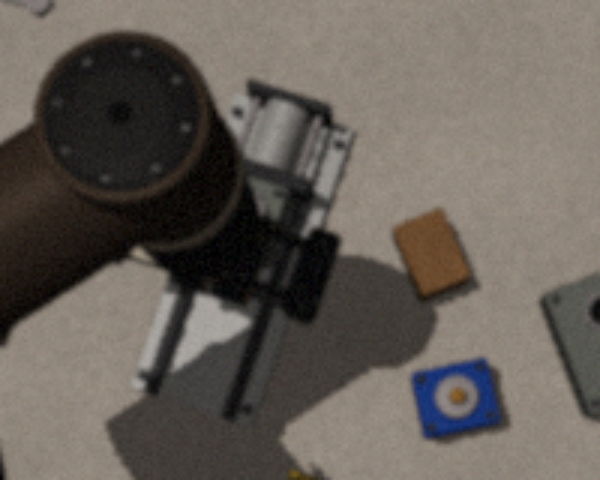

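The picture shows the arm covering the valve, which lies under the gripper at about (270,220). The push stalled hard at nest x = 6.3 mm, just where home is expected. I'll back off, check from above and set up over the keys.

```bash
cat >> h.py <<'E'
SR=R(20.3); KM=np.array([.5562,-.1958,0])
E
python3 - <<'E'
from h import *
robot.servo_line(nest(-.03,.034),speed=.08)
robot.servo_line(nest(-.03,.17),speed=.2)
robot.goto(KM+[0,0,.16],SR)
robot.move_gripper(0.5)
im,dd,W=cloud('top')
mask=((W[...,2]>.035)).astype(np.uint8); mask[:,262:]=0; mask[:,:170]=0; mask[:115]=0; mask[250:]=0
n,L,s,c=cv2.connectedComponentsWithStats(mask)
for i in range(1,n):
    q=W[L==i]; m=(q[:,2]>.068)
    l=(q-NO)@NR[:,0]; print(s[i],'x range',l.min().round(4),l.max().round(4),'boss',((q[m]-NO)@NR[:,:2]).mean(0).round(4),q[:,2].max().round(4))
cv2.imwrite('pics/over_top.png',cv2.resize(im[100:260,160:420][...,::-1],None,fx=3,fy=3))
# fingertips in side view
im,d,W=cloud('side'); c=robot.camera_info('side'); V=np.array(c['view']); p=V[:3,:3]@robot.read_position()+V[:3,3]; f=210/np.tan(np.radians(c['vfov']/2))
u,v=int(p[0]/p[2]*f+c['cx']),int(p[1]/p[2]*f+c['cy']); print(u,v)
cv2.imwrite('pics/over_side.png',cv2.resize(im[max(v-70,0):v+90,u-100:u+100][...,::-1],None,fx=4,fy=3.75,interpolation=cv2.INTER_CUBIC))
print(robot.read_position(),robot.read_grip_width(),robot.read_force(),robot.read_t())
t=W.reshape(-1,3); t=t[(np.abs(t[:,:2]-KM[:2]).max(1)<.08)&(t[:,2]>.14)&(t[:,2]<.19)]
a=(t-KM)@SR; 
for z in np.arange(.145,.19,.005):
    k=(t[:,2]>z)&(t[:,2]<=z+.005); print(z.round(3),np.unique((a[k,1]*1000//4*4).astype(int),return_counts=True))
E
```

```text
[ 208  115   54  135 3378] x range -0.1295 0.1721 boss [-0.0232  0.1319] 0.6858
[241 197   8  53 255] x range -0.1326 -0.0718 boss [-0.1049  0.1608] 0.6607
337 232
[ 0.55619594 -0.19584769  0.16000285] 0.4992805509716255 [-0.76845358 -0.08766737 -0.29781808] 18.4083
0.145 (array([], dtype=int64), array([], dtype=int64))
0.15 (array([], dtype=int64), array([], dtype=int64))
0.155 (array([], dtype=int64), array([], dtype=int64))
0.16 (array([-36, -32, -24,  24,  32,  36]), array([1, 2, 7, 2, 1, 2]))
0.165 (array([-40, -36, -32, -28, -24,  24,  28,  32,  36,  40]), array([2, 2, 1, 2, 7, 2, 3, 3, 6, 1]))
0.17 (array([-40, -36, -32, -28, -24, -20,  24,  28,  32,  36]), array([1, 1, 1, 4, 8, 1, 3, 1, 1, 9]))
0.175 (array([-40, -36, -32, -28, -24,  20,  24,  28,  32,  36]), array([ 2,  2,  1,  1, 10,  1,  2,  3,  1, 10]))
0.18 (array([-36, -32, -28, -24, -20,  20,  24,  28,  32,  36,  40]), array([2, 3, 4, 6, 2, 2, 1, 2, 2, 6, 1]))
0.185 (array([-40, -36, -32, -28, -24,  20,  24,  28,  32,  36]), array([ 2,  3,  2,  1, 10,  1,  3,  1,  2,  5]))
0.19 (array([], dtype=int64), array([], dtype=int64))
```

View pics/over_top.png

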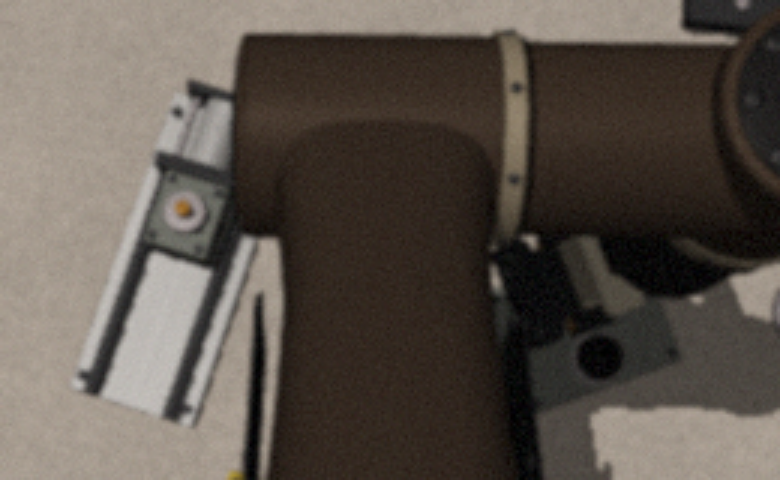

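View pics/over_side.png

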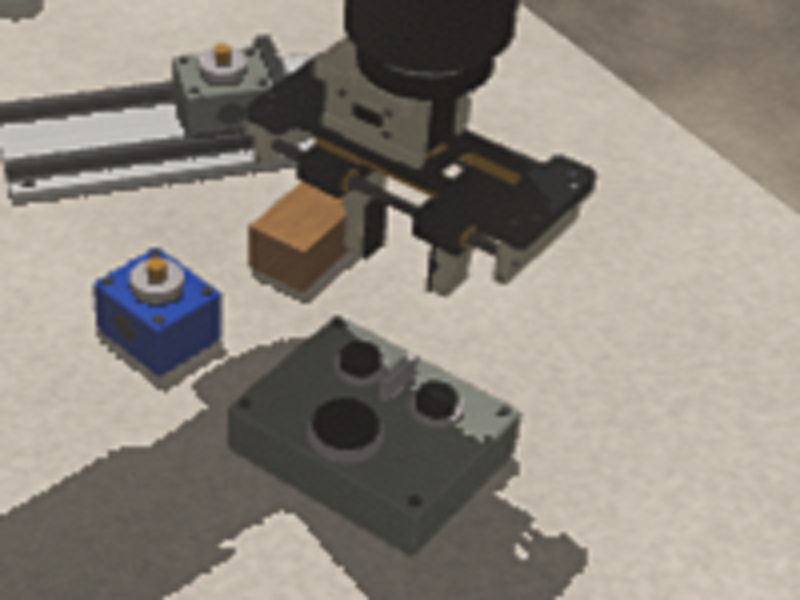

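The top view shows the valve seated against the stop at (185,205). In the side view the fingertips hang over the two keys, and depth puts them at |y| = 21–41 mm, centred on ±30. Now I press.

```bash
python3 - <<'E'
from h import *
im,dd,W=cloud('top')
k=(W[...,2]>.068)&(W[...,2]<.1); k[:, :185]=0; k[:,240:]=0; k[:130]=0;k[230:]=0
q=W[k]; print('boss nest xy',((q-NO)@NR[:,:2]).mean(0).round(4),len(q))
robot.servo_line(KM+[0,0,.075],SR,speed=.08)
robot.dwell(.2); f0=np.mean([robot.read_force() for _ in range(5)],0); m0=robot.read_ft_torque()
robot.servo_line(KM+[0,0,.062],speed=.05)
z=.062
while z>.0485:
    z-=.001; robot.servo_line(KM+[0,0,z],speed=.03)
    f=robot.read_force()-f0; zz=robot.read_position()[2]
    print(round(z,4),zz.round(4),f.round(1),(robot.read_ft_torque()-m0).round(2))
    if f[2]>20: break
t=robot.read_t()
for _ in range(3):
    robot.dwell(.9); print((robot.read_force()-f0).round(1),robot.read_position().round(4),robot.read_t()-t)
im,d,W=cloud('side'); cv2.imwrite('pics/press.png',cv2.resize(im[180:320,270:410][...,::-1],None,fx=4,fy=4,interpolation=cv2.INTER_CUBIC))
E
```

```text
boss nest xy [ 0.0505 -0.0006] 163
0.061 0.0611 [ 0.4 -0.   0.2] [-0.06  0.02  0.05]
0.06 0.06 [-0.4 -0.8 -0.2] [-0.06  0.07  0.02]
0.059 0.0593 [ 0.5 -0.6  4.7] [0.14 0.29 0.01]
0.058 0.0582 [-0.3  0.8  5.9] [0.16 0.21 0.03]
0.057 0.0572 [-0.4  0.6  5.8] [0.14 0.22 0.03]
0.056 0.0562 [-1.   1.2  6.2] [0.24 0.37 0.03]
0.055 0.0553 [-1.6  0.7  7.2] [0.28 0.4  0.03]
0.054 0.0544 [-1.8  1.5  8.2] [ 0.26  0.56 -0.02]
0.053 0.0535 [-1.  -0.   8.5] [0.38 0.71 0.05]
0.052 0.0526 [-1.1  1.2 10. ] [ 0.42  0.75 -0.02]
0.051 0.0522 [-4.   2.3 14.7] [0.86 1.48 0.05]
0.05 0.0521 [-5.9  4.3 22. ] [ 1.48  2.55 -0.05]
[-7.1  4.4 22.3] [ 0.5565 -0.1959  0.0521] 0.8999999999999986
[-6.7  4.6 22.8] [ 0.5565 -0.1958  0.0521] 1.8000000000000007
[-6.6  4.4 22. ] [ 0.5565 -0.1959  0.0521] 2.6999999999999993
```

View pics/press.png

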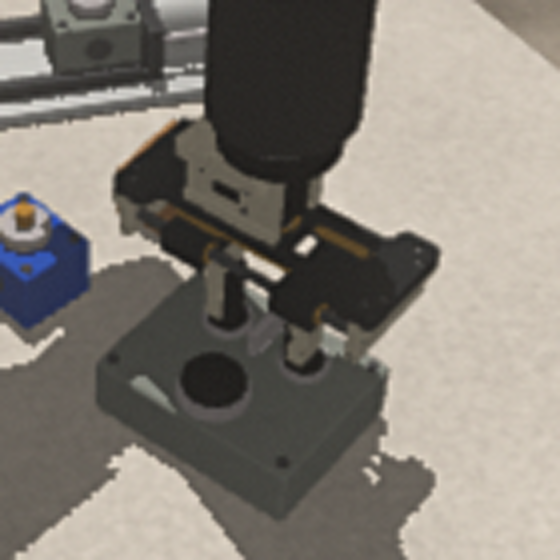

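Both fingertips stand on their keys, at (230,310) and (305,355), with the rib between them and clear of the mushroom. The force curve of 4.7 to 10 N and then a hard stop after 7 mm matches two keys. I release, check and hand in.

```bash
python3 - <<'E'
from h import *
robot.servo_line(KM+[0,0,.062],speed=.04)
robot.servo_line(KM+[0,0,.2],speed=.15)
im,d,W=cloud('side')
a=(W-KM)@SR
for s in(-1,1):
    k=(np.hypot(a[...,0],a[...,1]-s*.03)<.009)&(np.abs(W[...,2]-.055)<.02); print('key z',np.median(W[k][:,2]).round(4),k.sum())
k=(np.hypot(a[...,0]+.057,a[...,1])<.014)&(np.abs(W[...,2]-.06)<.02); print('stop z',np.median(W[k][:,2]).round(4))
im,dd,W=cloud('top'); k=(W[...,2]>.068)&(W[...,2]<.1); k[:, :185]=0; k[:,240:]=0; k[:130]=0;k[230:]=0
q=W[k]; print('boss nest xy',((q-NO)@NR[:,:2]).mean(0).round(4),len(q),q[:,2].max())
print(robot.read_position(),robot.read_force(),robot.read_t())
robot.job_done()
E
```

```text
key z 0.0603 23
key z 0.059 29
stop z 0.0656
boss nest xy [ 0.0519 -0.0003] 161 0.08893155751921908
[ 0.55559113 -0.19569865  0.19873916] [ 0.62535884 -0.43384811 -0.19824835] 27.65
the job is handed in; nothing more can be done
```

The valve body is home against the end stop, both start keys were held down together and released, and the job is handed in at about 27.7 s of the 56 s allowed. The rig gave no verdict, so this rests on my own checks.

- **Valve:** I pushed it along the channel with shut fingers at low height. It stalled against the stop with the push force rising to 14 N. Afterwards the camera put its centre at nest x of about 50–52 mm and y of about 0, still at its normal height.
- **Keys:** I pressed both with one fingertip on each, in 1 mm steps. They travelled the full 7 mm to a hard stop, with about 22 N in total, and I held them there for 2.7 s.
- **After release:** The key tops measured 60.3 and 59.0 mm (59 mm when up). The stop button read 65.6 mm against its nominal 67 mm. Its blob read 64.7 mm before I touched anything, so I take that as measurement bias and not a press.
- **At hand-in:** The arm was clear at z = 0.2 m with about 0 N on the tool. I did not re-measure the bystanders, but nothing came near them. No check failed.

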